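# Close the gilder's size pot and hold the lid home

## Robot

A 6-joint arm with a two-finger parallel gripper is mounted at the origin on the work surface. World frame = base frame: x ahead of the robot, y to its left, z up, the work surface at z = 0. Lengths are in m, angles in rad, forces in N, time in s.
With the tool pointing down it reaches from about 0.35 to 0.775 m from the base axis. Payload 7.3 kg.
Tool frame: the origin (TCP) lies on the centre line of the jaws, within the pads' length; the fingertips stand 11 mm ahead of it and the grasp point (between the pads) lies 8 mm behind it; z points along the fingers, y is the direction in which the jaws open and shut (so a half turn about z gives the same grasp; the last joint's range is limited). The gripper opens to 92 mm and grips with 3 to 60 N. Pads are 19 mm wide; open, the fingers measure 130 mm over their backs; the gripper's body (75 mm by 190 mm) begins 47 mm behind the grasp point.
Start: joints at [0.974, 0.342, 1.524, -0, 1.275, -0.146], TCP at [0.229, 0.473, 0.238] pointing down, gripper open.
Joint ranges: [-2.53, 2.53], [-0.77, 2.02], [0.04, 2.7], [-1, 4.14], [0.28, 2.66], [-3.11, 3.11]. Speed limits (rad/s): [2.57, 2.57, 3.14, 3.14, 3.14, 3.14].

## Interface

Orientations are given as [roll, pitch, yaw] about the fixed x, y, z axes, in that order (R = Rz(yaw) Ry(pitch) Rx(roll)).
In Python, from cell import robot gives the robot as it stands.
- The arm moves only by the tool jog_arm, never from a script. Its argument "deltas" is one flat list of numbers, 6 for each row, row after row: the shift along the world's x, y, z in units of 0.1 m (1.0 is 0.1 m), then the turn, a rotation vector about the world's x, y, z in units of 90 degrees (1.0 is 90 degrees). A call has 1 to 5 rows; each row is the pose to reach, as a shift and turn from the pose commanded when the call began; what a row does not reach only later rows make up. A row lasts 1/12 s, in which the tool goes at most 41.7 mm and 7.16 degrees, less where a joint would pass 70% of its speed; a pose out of reach is approached as far as the arm can. A call with a number of a shift or a turn outside -1 to 1 is refused whole. A call with a gripper value outside its range is refused whole. "claw" is the opening, from 0 (shut) to 1 (fully open), set as the call begins (left out, the last holds). The fingers move at their own pace and stop on an object; "newtons" is the grip in N (left out, the last holds). Time passes only in rows, so rows that repeat a pose let the fingers close. It gives the time, the measured TCP pose, the force and the opening at its end, in the units of the state.
- robot.observe(): the state, without advancing time (a new reading comes with each control period).
- robot.read_camera(name): name is "side" or "top" or "wrist"; returns the picture (400x640x3 uint8, red, green, blue); there is no depth.
- robot.camera_params(name): a dict with "fx", "fy", "cx", "cy" (pixels), "R" (3x3) and "t" (3): a world point X has camera coordinates R X + t. Camera axes: x right, y down, z forward; pixel columns grow to the right and rows downward; lengths in m; the calibration is good to about 2 mm. A picture is of the moment at which its call begins: read the wrist's pose just before it. camera_params takes no time and is no camera call; for the wrist camera it gives the pose at the moment of the call.
- robot.hand_in(): hands the job in, once; it reports no verdict.
The state is a dict: "time": time; "qpos": joint angles; "qvel": joint speeds; "joint_efforts": joint torques, N m; "tool_pos": TCP position; "tool_rot": TCP orientation; "contact_force": force on the tool from outside, world axes, zero at the start; "torque": the same for the moment, N m; "opening": finger opening in m.
Only numpy, scipy, OpenCV 4.12 (cv2) and the standard library are available. Lean on these libraries where they do the work, as an engineer would, in place of code of your own. Each camera call takes 0.05 s, during which the arm holds its last target. There are 200 camera calls.

## Task

Pick up the tall knurled steel lid, lower it upright over the neck of the size pot bolted to the bench, and turn it by feel until the keyways hidden inside it drop over the four pins on the neck. Then push it down against the sprung seal until its rim sits flush on the pot's shoulder, and finish while still holding it there: do not let go. Leave the other things on the bench where they are.

Things in the scene. Friction and masses are not known exactly. Their poses are not given: they have to be found in the camera images.
- lid: Loose closed lid of plain steel, a deep round cap: 58 mm across its knurled outside, 44 mm high, about 150 g, standing mouth down on the bench at the start. Origin: centre of its rim (underside), z up through its top. Cavity 38 mm deep; its lowest 18 mm carry a ring of 42 mm bore with four hidden keyways, 90 degrees apart, about 10 mm wide, at the lid's own +x, +y, -x and -y.
- pot: Round aluminium pot fixed upright to the bench. Origin: centre of its underside, on the bench, z up. Flange 116 mm across and 10 mm thick, body 72 mm across up to a flat shoulder 70 mm above the bench, then a steel neck 39 mm across with a bevelled top 100 mm above the bench and four pins (see pin_tops).
- pin_tops (a point): Point on the neck's axis level with the tops of its four pins, 84.5 mm above the bench. Pins: 5 mm thick, level, 90 degrees apart, ends 24 mm from the axis, at an angle about the neck that differs every time (pot's own axes do not tell it). The lid's rim rests here until turned to within about 0.1 rad of a fit, at most a quarter turn in either sense; then it can go down.
- shoulder (a point): Point on the pot's axis level with its shoulder, 70 mm above the bench, where the lid's rim sits when fully home.
- seal (a joint): How far the sprung rubber seal disc (30 mm across, on top of the pot's neck, its top 113 mm above the bench when free) is pressed down, in m: 0 free, 0.005 with the lid fully home. The lid meets it 5 mm before home; the spring takes about 3 N to start and 10 N when home, so it lifts an unheld lid off again.
- rinse_jar: Bystander: open glass jar, 66 mm across, 95 mm high; origin at the centre of its underside.
- brush: Bystander: brush about 200 mm long lying on the bench; origin under its middle, x along it.
- knife: Bystander: gilder's knife about 240 mm long with a dark wooden handle, lying flat; origin under its middle, x along it.
- small_lid: Bystander: flat aluminium disc lid, 64 mm across and only 11 mm high; not the lid to use. Origin at the centre of its underside.
- varnish_jar: Bystander: closed amber jar, 60 mm across, 85 mm high; origin at the centre of its underside.
- leaf_weight: Bystander: brass weight, 40 mm across, 30 mm high; origin at the centre of its underside.
Not all that is in view belongs to the job. What is shaped like the lid but pink is not meant. There is more than one size of the pot; the job needs the smaller.

How it is judged:
By the outcome, as a careful person would: the job done as asked, in the order asked, and still so for the second after the job is handed in, while the arm keeps its last pose, push and grip.
It also fails if it takes over 54 s, if anything falls off the work surface, if the arm or the gripper's body presses on something with over 40 N, if the wrist force passes 120 N, or if a joint passes its speed limit or range.

## Working session

There is one attempt and no reset: what is moved stays moved. The work goes in short steps, Python scripts to look and compute and a tool call to move; the robot and the scene stay as the last step left them, time stands still between calls to the robot, and variables do not carry over. Pictures are saved under pics/ and viewed, about 8 in all and at most 12, crops included, and the job is handed in when it is done.

Besides the shell and the picture viewer there is one more tool, called after "Emit:" in YAML: its name, and indented under it one key for each argument. jog_arm: Moves the arm, as the interface text tells. Its arguments: {"type":"object","properties":{"deltas":{"type":"array","items":{"type":"number"}},"claw":{"type":"number"},"newtons":{"type":"number"}},"required":["deltas"]}

```bash
ls; mkdir -p pics
cat > h.py <<'E'
import numpy as np, cv2
from cell import robot
def pic(n,f):
    im=robot.read_camera(n)[:,:,::-1].copy(); cv2.imwrite('pics/'+f,im); return im
def ray(n,u,v,z,P=None):
    P=P or robot.camera_params(n); R=np.array(P['R']);t=np.array(P['t'])
    d=R.T@np.array([(u-P['cx'])/P['fx'],(v-P['cy'])/P['fy'],1]); c=-R.T@t
    return c+d*(z-c[2])/d[2]
def proj(n,X,P=None):
    P=P or robot.camera_params(n); c=np.array(P['R'])@np.array(X)+np.array(P['t'])
    return P['fx']*c[0]/c[2]+P['cx'],P['fy']*c[1]/c[2]+P['cy']
E
python3 - <<'E'
from h import *
pic('top','top1.png');pic('side','side1.png')
for n in('top','side'):
    P=robot.camera_params(n);print(n,P['fx'],-np.array(P['R']).T@P['t'],np.round(P['R'],2).tolist())
print(robot.observe())
E
```

```text
pics
top 428.24170883521214 [ 0.34170235 -0.01936999  1.32805926] [[-0.02, -1.0, -0.02], [-0.99, 0.02, -0.16], [0.16, 0.01, -0.99]]
side 505.7581180629118 [ 0.48521597 -1.11589771  1.05659555] [[1.0, -0.04, -0.0], [-0.03, -0.64, -0.77], [0.03, 0.76, -0.64]]
{'time': 0.1, 'qpos': array([ 9.73983396e-01,  3.42641525e-01,  1.52488829e+00, -9.27933083e-07,
        1.27540827e+00, -1.46023389e-01]), 'qvel': array([ 0.0007027 , -0.00231387, -0.00166507, -0.00031598,  0.00087376,
       -0.00142792]), 'joint_efforts': array([ 1.86012810e-03, -4.32002878e+01, -2.44696516e+01,  7.20755383e-02,
        5.25381393e-02, -6.16438911e-05]), 'tool_pos': array([0.22853051, 0.47227766, 0.23713202]), 'tool_rot': array([-3.14026141e+00, -1.94889383e-04,  2.69080325e+00]), 'contact_force': array([-0.4620138 , -0.11172922,  1.07765325]), 'torque': array([-0.02685145, -0.02158196, -0.03351044]), 'opening': 0.09205995938528336}
```

View pics/top1.png

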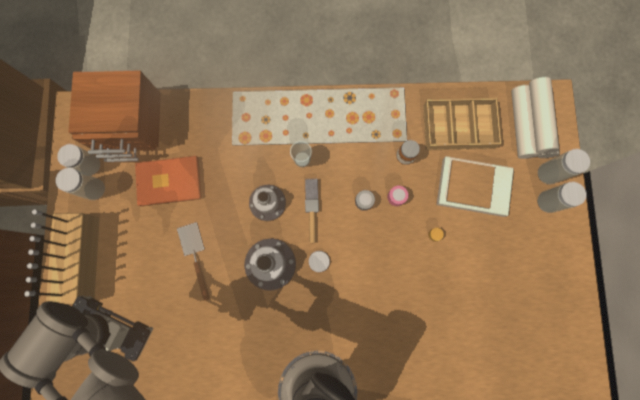

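View pics/side1.png

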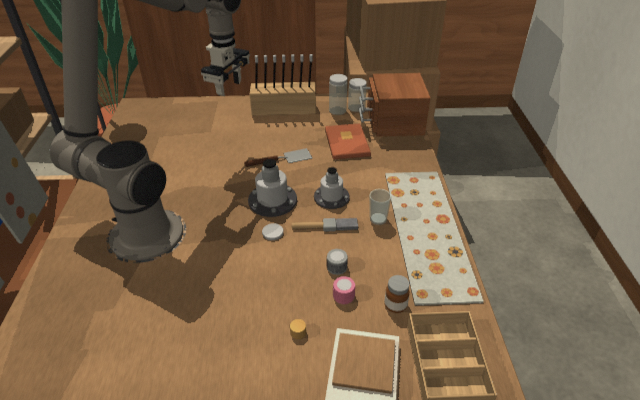

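Candidates seen from the top: the grey tall lid at (366,200), its pink look-alike at (398,195), and the flat small_lid at (319,261). The pots are the smaller at (267,201) and the larger at (270,263). I choose the grey lid and the smaller pot, and will check both in a crop.

Run:
```python
from h import *
t=cv2.imread('pics/top1.png');s=cv2.imread('pics/side1.png')
a=cv2.resize(t[165:235,240:420],None,fx=4.4,fy=4.4,interpolation=3)
b=cv2.resize(s[160:310,300:420],None,fx=2,fy=2,interpolation=3)
b=cv2.copyMakeBorder(b,0,0,0,a.shape[1]-b.shape[1],0)
c=np.vstack([a,b])[:600];cv2.imwrite('pics/c1.png',c);print(c.shape)
print('lid top',ray('top',366,199,.044),ray('side',338,257,.044))
print('pot flange',ray('top',267,202,.010),ray('side',332,196,.010))
print('seal',ray('top',265,196,.113),ray('side',332,172,.113))
print('jar',ray('top',302,158,.0),'big',ray('top',270,265,.01),'pink',ray('top',398,195,.044))
```

```text
(600, 792, 3)
lid top [ 0.56189522 -0.16089369  0.044     ] [ 0.56698287 -0.16150923  0.044     ]
pot flange [0.56467764 0.14457491 0.01      ] [0.56819789 0.14078701 0.01      ]
seal [0.5649513  0.13754968 0.113     ] [0.56666924 0.13310651 0.113     ]
jar [0.70682444 0.03357972 0.        ] big [0.36955474 0.13543188 0.01      ] pink [ 0.57219134 -0.25837153  0.044     ]
```

View pics/c1.png

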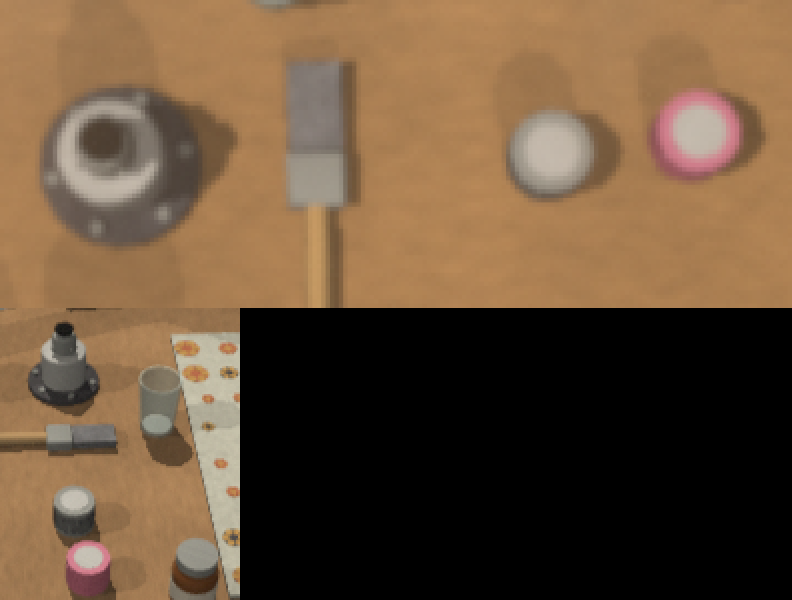

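The crop shows the plain grey knurled lid at (365,199) in the top view and, next to it, the pink decoy. The small pot's flange at (267,202) measures about 114 mm, so it is the right one. I'm moving above the lid with the jaws turned to lie along x, clear of the pink decoy.

Emit:
jog_arm:
  deltas: [0.48, -0.9, 0, 0, 0, -0.102, 0.48, -0.9, 0, 0, 0, -0.102, 0.48, -0.9, 0, 0, 0, -0.102]
  claw: 1

```text
time: 0.35
tool_pos: [0.2774, 0.3796, 0.2372]
tool_rot: [-3.139, 0.001, 2.528]
contact_force: [0.1, 0.2, 0.5]
opening: 0.0918
```

Emit:
jog_arm:
  deltas: [0.48, -0.9, 0, 0, 0, -0.102, 0.48, -0.9, 0, 0, 0, -0.102, 0.48, -0.9, 0, 0, 0, -0.102]

```text
time: 0.6
tool_pos: [0.3257, 0.2894, 0.2375]
tool_rot: [-3.14, 0.001, 2.367]
contact_force: [1.2, 0.2, 0.5]
opening: 0.092
```

Emit:
jog_arm:
  deltas: [0.48, -0.9, 0, 0, 0, -0.102, 0.48, -0.9, 0, 0, 0, -0.102, 0.48, -0.9, 0, 0, 0, -0.102]

```text
time: 0.85
tool_pos: [0.3739, 0.1994, 0.2376]
tool_rot: [-3.141, 0.001, 2.206]
contact_force: [0.6, 1.1, -0.9]
opening: 0.092
```

Emit:
jog_arm:
  deltas: [0.48, -0.9, 0, 0, 0, -0.102, 0.48, -0.9, 0, 0, 0, -0.102, 0.48, -0.9, 0, 0, 0, -0.102]

```text
time: 1.1
tool_pos: [0.4222, 0.1091, 0.2376]
tool_rot: [-3.142, 0.001, 2.046]
contact_force: [0.8, 0.8, -0.6]
opening: 0.0919
```

Emit:
jog_arm:
  deltas: [0.48, -0.9, 0, 0, 0, -0.102, 0.48, -0.9, 0, 0, 0, -0.102, 0.48, -0.9, 0, 0, 0, -0.102]

```text
time: 1.35
tool_pos: [0.4703, 0.0189, 0.2375]
tool_rot: [3.141, 0.001, 1.885]
contact_force: [-1.1, 0.5, -0.6]
opening: 0.0918
```

Emit:
jog_arm:
  deltas: [0.48, -0.9, 0, 0, 0, -0.102, 0.48, -0.9, 0, 0, 0, -0.102, 0.48, -0.9, 0, 0, 0, -0.102]

```text
time: 1.6
tool_pos: [0.5182, -0.0714, 0.2372]
tool_rot: [3.141, 0.001, 1.725]
contact_force: [-0.4, 0.1, 0.4]
opening: 0.0919
```

Emit:
jog_arm:
  deltas: [0.48, -0.9, 0, 0, 0, -0.101, 0.48, -0.9, 0, 0, 0, -0.101, 0.48, -0.9, 0, 0, 0, -0.101, 0.48, -0.9, 0, 0, 0, -0.101]

```text
time: 1.93
tool_pos: [0.5657, -0.1613, 0.2364]
tool_rot: [-3.141, 0.001, 1.567]
contact_force: [-1.9, 0.3, -0.6]
opening: 0.0916
```

```bash
cat >> h.py <<'E'
def st():
    o=robot.observe()
    for k in('time','qpos','tool_pos','tool_rot','contact_force','torque','opening'): print(k,np.round(o[k],4))
E
python3 - <<'E'
from h import *
st();pic('wrist','w1.png')
P=robot.camera_params('wrist');print(-np.array(P['R']).T@P['t'],np.round(P['R'],2).tolist())
print(proj('wrist',[.563,-.16,.044]),ray('wrist',320,200,.044))
E
```

```text
time 1.9333
qpos [-4.0760e-01  4.6010e-01  1.3438e+00 -9.0000e-04  1.3378e+00 -4.0350e-01]
tool_pos [ 0.5657 -0.1613  0.2364]
tool_rot [-3.1411e+00  7.0000e-04  1.5669e+00]
contact_force [-1.8643  0.3286 -0.6056]
torque [-0.0672  0.0472 -0.0211]
opening 0.0916
[ 0.56455885 -0.08668203  0.38280023] [[1.0, -0.0, -0.0], [-0.0, -0.96, 0.27], [-0.0, -0.27, -0.96]]
(np.float64(316.92816463407644), np.float64(183.74313560100964)) [ 0.56671478 -0.18044092  0.044     ]
```

View pics/w1.png

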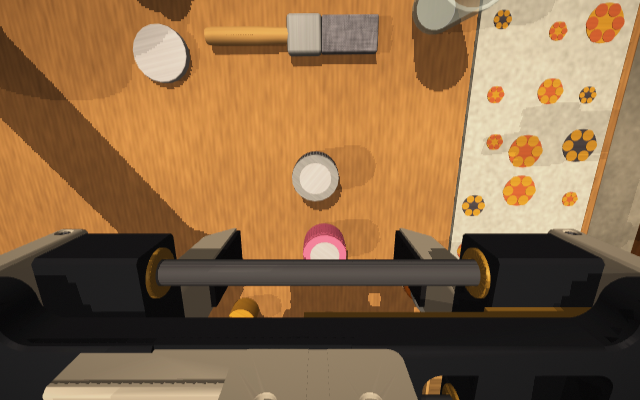

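The wrist view shows the lid at about (316,178) with the pink decoy at (325,245), behind it towards -y. Next I'll refine the lid's centre.

Run:
```python
from h import *
im=cv2.imread('pics/w1.png');h=cv2.cvtColor(im,cv2.COLOR_BGR2HSV)
def blob(m,lo,hi):
    r=m.copy();o=np.zeros_like(m);o[lo[1]:hi[1],lo[0]:hi[0]]=r[lo[1]:hi[1],lo[0]:hi[0]]
    c=max(cv2.findContours(o,0,1)[0],key=cv2.contourArea);return cv2.fitEllipse(cv2.convexHull(c)),cv2.boundingRect(c)
print(h[178,290:345].tolist()[::3])
for m in((h[...,1]<70)&(h[...,2]>185),(h[...,1]<70)&(h[...,2]>120)):
    e,b=blob(m.astype(np.uint8)*255,(285,145),(350,210));print(e,b,ray('wrist',*e[0],.044))
for X in([.5925,-.16,.044],[.5345,-.16,.044],[.5635,-.131,.044],[.5635,-.189,.044]):print(proj('wrist',X))
c=cv2.resize(im[145:210,280:350],None,fx=8,fy=8);cv2.imwrite('pics/c2.png',c)
```

```text
[[15, 169, 201], [16, 45, 187], [17, 46, 182], [18, 45, 200], [16, 37, 230], [16, 34, 230], [18, 34, 232], [17, 38, 229], [18, 34, 231], [16, 35, 230], [16, 39, 229], [17, 34, 231], [17, 38, 229], [17, 38, 229], [19, 44, 187], [19, 44, 186], [17, 57, 162], [15, 170, 186], [15, 170, 184]]
((314.38470458984375, 178.1923828125), (42.238216400146484, 45.625022888183594), 119.96630096435547) (292, 156, 46, 45) [ 0.55995667 -0.15316033  0.044     ]
((314.84429931640625, 176.97589111328125), (45.949764251708984, 46.5955810546875), 154.79730224609375) (292, 154, 47, 47) [ 0.5605181  -0.15167368  0.044     ]
(np.float64(341.28602307275855), np.float64(183.69055926877473))
(np.float64(293.40640293745344), np.float64(183.79390722203803))
(np.float64(317.27281048541744), np.float64(159.7732010218304))
(np.float64(317.40605760575255), np.float64(206.66652789525057))
```

View pics/c2.png

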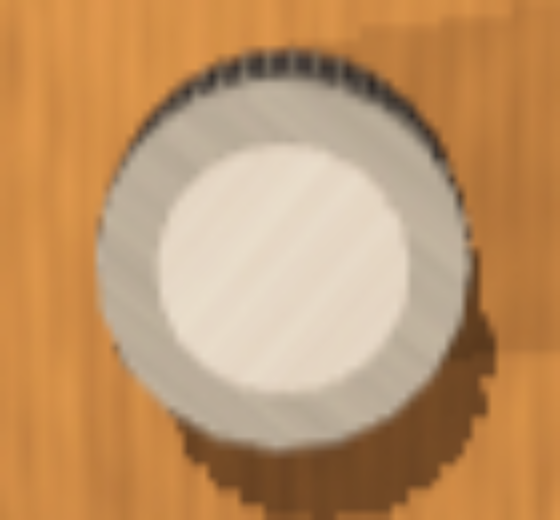

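The crop confirms the grey lid, its top centred at (315.4,178.1). I took that picture while the arm was still settling, so I'll remeasure from rest.

```bash
cat >> h.py <<'E'
def disc(im,box,smax=70,vmin=140):
    h=cv2.cvtColor(im,cv2.COLOR_BGR2HSV);m=((h[...,1]<smax)&(h[...,2]>vmin)).astype(np.uint8)
    o=np.zeros_like(m);x0,y0,x1,y1=box;o[y0:y1,x0:x1]=m[y0:y1,x0:x1]
    c=max(cv2.findContours(o,0,1)[0],key=cv2.contourArea);return cv2.fitEllipse(cv2.convexHull(c))
E
python3 - <<'E'
from h import *
pic('wrist','w2.png');st();P=robot.camera_params('wrist');im=pic('wrist','w3.png')
for v in(140,215):
  e=disc(im,(285,130,350,230),70,v);print(e,ray('wrist',*e[0],.044,P))
t=cv2.imread('pics/top1.png');e=disc(t,(350,182,380,216),70,130);print('top',e,ray('top',*e[0],.044))
s=cv2.imread('pics/side1.png');e=disc(s,(322,245,353,270),70,150);print('side',e,ray('side',*e[0],.044))
E
```

```text
time 2.0333
qpos [-4.0340e-01  4.5650e-01  1.3489e+00  3.0000e-04  1.3383e+00 -4.0230e-01]
tool_pos [ 0.5643 -0.1576  0.2367]
tool_rot [-3.1398e+00 -1.1000e-03  1.5697e+00]
contact_force [-0.6363  0.7697 -0.054 ]
torque [-0.0701  0.0501 -0.0257]
opening 0.0921
((316.2742614746094, 180.74319458007812), (45.17942810058594, 45.93525314331055), 101.85173034667969) [ 0.56170526 -0.15480971  0.044     ]
((316.2598571777344, 181.46392822265625), (30.273765563964844, 30.811485290527344), 84.57344055175781) [ 0.56168577 -0.15569778  0.044     ]
top ((364.9445495605469, 198.96327209472656), (18.080482482910156, 18.676246643066406), 98.07215881347656) [ 0.56207536 -0.15769903  0.044     ]
side ((336.5835266113281, 255.45277404785156), (13.847023963928223, 19.527294158935547), 91.9131851196289) [ 0.56348273 -0.15554308  0.044     ]
```

The views agree on the lid at (0.562,-0.156). I'm descending to TCP z=0.018 and gripping.

Emit:
jog_arm:
  deltas: [-0.023, 0.015, -0.4, 0, 0, 0, -0.023, 0.015, -0.8, 0, 0, 0, -0.023, 0.015, -1.0, 0, 0, 0]
  claw: 1

```text
time: 2.33
tool_pos: [0.5599, -0.1534, 0.1342]
tool_rot: [-3.137, -0.002, 1.573]
contact_force: [-0.9, 0.7, -1.0]
opening: 0.0916
```

Emit:
jog_arm:
  deltas: [0, 0, -0.4, 0, 0, 0, 0, 0, -0.7, 0, 0, 0, 0, 0, -0.9, 0, 0, 0]

```text
time: 2.58
tool_pos: [0.5604, -0.1535, 0.0451]
tool_rot: [-3.138, -0.002, 1.573]
contact_force: [-0.9, 0.4, 0.2]
opening: 0.0919
```

Emit:
jog_arm:
  deltas: [0, 0, -0.15, 0, 0, 0, 0, 0, -0.29, 0, 0, 0, 0, 0, -0.29, 0, 0, 0, 0, 0, -0.29, 0, 0, 0]

```text
time: 2.92
tool_pos: [0.5619, -0.1545, 0.0188]
tool_rot: [-3.14, -0.001, 1.572]
contact_force: [0.2, -0.1, 0.4]
opening: 0.0921
```

Emit:
jog_arm:
  deltas: [0, 0, 0, 0, 0, 0, 0, 0, 0, 0, 0, 0, 0, 0, 0, 0, 0, 0, 0, 0, 0, 0, 0, 0, 0, 0, 0, 0, 0, 0]
  claw: 0
  newtons: 40

```text
time: 3.33
tool_pos: [0.5626, -0.156, 0.0193]
tool_rot: [3.141, 0.0, 1.571]
contact_force: [-0.4, -0.7, -0.3]
opening: 0.0633
```

Emit:
jog_arm:
  deltas: [0, 0, 0, 0, 0, 0, 0, 0, 0, 0, 0, 0, 0, 0, 0, 0, 0, 0, 0, 0, 0, 0, 0, 0, 0, 0, 0, 0, 0, 0]

```text
time: 3.75
tool_pos: [0.5626, -0.156, 0.0191]
tool_rot: [3.141, 0.0, 1.571]
contact_force: [-0.8, -0.3, 4.4]
opening: 0.0565
```

Emit:
jog_arm:
  deltas: [0, 0, 0.2, 0, 0, 0, 0, 0, 0.5, 0, 0, 0, 0, 0, 0.9, 0, 0, 0, 0, 0, 0.9, 0, 0, 0]

```text
time: 4.08
tool_pos: [0.5659, -0.1573, 0.1154]
tool_rot: [3.131, 0.004, 1.571]
contact_force: [1.5, -1.1, -1.1]
opening: 0.0566
```

Emit:
jog_arm:
  deltas: [0, 0.2, 0.3, 0, 0, 0, 0, 0.5, 0.6, 0, 0, 0, 0, 0.9, 0.9, 0, 0, 0, 0, 0.9, 0.9, 0, 0, 0]

```text
time: 4.42
tool_pos: [0.5638, -0.0623, 0.2028]
tool_rot: [3.135, -0.0, 1.573]
contact_force: [1.3, -0.1, -1.1]
opening: 0.0568
```

Emit:
jog_arm:
  deltas: [0, 0.3, 0, 0, 0, 0, 0, 0.6, 0, 0, 0, 0, 0, 0.9, 0, 0, 0, 0, 0, 1.0, 0, 0, 0, 0]

```text
time: 4.75
tool_pos: [0.5618, 0.0375, 0.1979]
tool_rot: [-3.14, -0.001, 1.573]
contact_force: [-0.0, 0.2, -2.3]
opening: 0.0566
```

Emit:
jog_arm:
  deltas: [0, 0, 0, 0, 0, 0, 0, 0, 0, 0, 0, 0, 0, 0, 0, 0, 0, 0]

```text
time: 5.0
tool_pos: [0.5624, 0.0329, 0.1982]
tool_rot: [-3.141, 0.001, 1.57]
contact_force: [0.3, -1.4, -1.7]
opening: 0.0568
```

Run:
```python
from h import *
P=robot.camera_params('wrist');st();im=pic('wrist','w4.png');np.save('Pw4.npy',P,allow_pickle=True)
X=(.566,.138)
for z in(.01,.07,.1,.113):print(z,proj('wrist',[*X,z],P))
```

```text
time 5.0
qpos [-7.7200e-02  4.4530e-01  1.4772e+00 -7.0000e-04  1.2196e+00 -7.6400e-02]
tool_pos [0.5624 0.0329 0.1982]
tool_rot [-3.1411e+00  6.0000e-04  1.5702e+00]
contact_force [ 0.3055 -1.3628 -1.6611]
torque [-0.1133  0.0342 -0.0835]
opening 0.0568
0.01 (np.float64(321.5195777856833), np.float64(89.89999340145603))
0.07 (np.float64(322.3590182173285), np.float64(82.96772595083391))
0.1 (np.float64(322.9391578203845), np.float64(78.1768167505241))
0.113 (np.float64(323.2391409961828), np.float64(75.69949551732397))
```

View pics/w4.png

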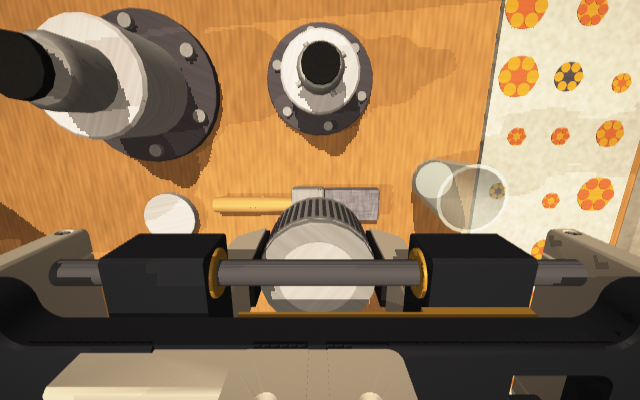

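The wrist view shows the small pot almost below the camera, with its black seal at (321,62). The lid is upright between the pads at (319,260). I'm now fitting the seal and shoulder, with one crop to look for the pins.

Run:
```python
from h import *
P=np.load('Pw4.npy',allow_pickle=True).item();im=cv2.imread('pics/w4.png');g=cv2.cvtColor(im,6)
def ell(m,box):
    o=np.zeros(m.shape,np.uint8);x0,y0,x1,y1=box;o[y0:y1,x0:x1]=m[y0:y1,x0:x1]
    c=max(cv2.findContours(o,0,1)[0],key=cv2.contourArea);return cv2.fitEllipse(cv2.convexHull(c))
e=ell(g<45,(295,35,345,90));print('seal',e,ray('wrist',*e[0],.113,P))
h=cv2.cvtColor(im,40)
e=ell((h[...,1]<60)&(h[...,2]>190),(272,20,370,118));print('shoulder',e,ray('wrist',*e[0],.07,P))
e=ell((h[...,1]<70),(255,10,385,145));print('flange',e,ray('wrist',*e[0],.01,P))
e=disc(im,(255,190,385,320),70,140);print('lid top',e)
print('lid centre pred',proj('wrist',[.5624,.0329,.198+.0255],P))
cv2.imwrite('pics/c3.png',cv2.resize(im[15:125,265:375],None,fx=5.4,fy=5.4,interpolation=2))
```

```text
seal ((320.3972473144531, 62.7647590637207), (38.66801834106445, 42.54043960571289), 2.5492959022521973) [0.5638487  0.14689205 0.113     ]
shoulder ((318.2657165527344, 68.13069915771484), (82.6921157836914, 86.54591369628906), 66.16242218017578) [0.5623333  0.15022789 0.07      ]
flange ((319.45977783203125, 78.42396545410156), (104.46321105957031, 111.62113952636719), 0.2693844735622406) [0.56372429 0.14969808 0.01      ]
lid top ((321.2865905761719, 262.0938720703125), (81.88667297363281, 112.85699462890625), 108.14582824707031)
lid centre pred (np.float64(318.8761364754201), np.float64(278.9784189893811))
```

View pics/c3.png

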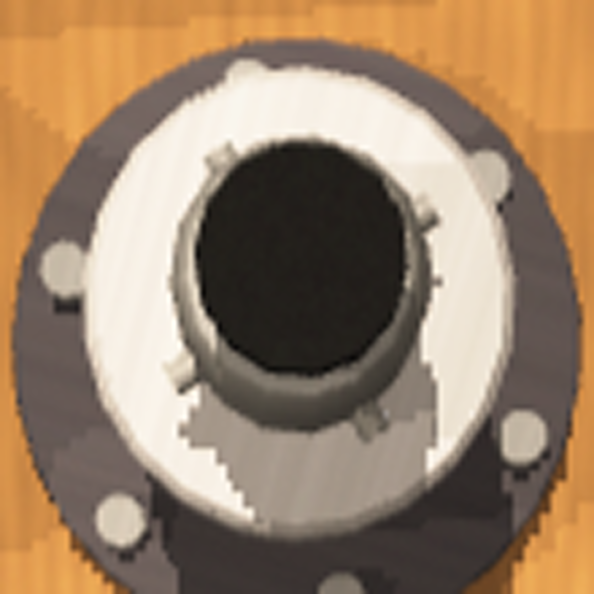

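The crop shows all four pins, at about (218,160), (428,213), (180,375) and (370,422) in the crop. Their midpoint also gives the neck axis, so I'll cross-check it with the top and side views.

Run:
```python
from h import *
P=np.load('Pw4.npy',allow_pickle=True).item()
pts=np.array([ray('wrist',265+x/5.4,15+y/5.4,.082,P)[:2] for x,y in((218,160),(428,213),(370,422),(180,375))])
c=pts.mean(0);d=pts-c;print('pins c',c,np.hypot(*d.T),np.degrees(np.arctan2(d[:,1],d[:,0])))
def ell(m,box):
    o=np.zeros(m.shape,np.uint8);x0,y0,x1,y1=box;o[y0:y1,x0:x1]=m[y0:y1,x0:x1]
    c=max(cv2.findContours(o,0,1)[0],key=cv2.contourArea);return cv2.fitEllipse(cv2.convexHull(c))
for n,bs,bf in(('top',(254,185,275,208),(245,180,292,222)),('side',(322,160,342,185),(310,178,356,212))):
    im=pic(n,n+'2.png') if n=='side' else cv2.imread('pics/top1.png')
    g=cv2.cvtColor(im,6);h=cv2.cvtColor(im,40)
    e=ell(g<(75 if n=='top' else 45),bs);print(n,'seal',e,ray(n,*e[0],.113))
    e=ell((h[...,1]<80),bf);print(n,'flange',e,ray(n,*e[0],.01))
    if n=='top': e=ell((h[...,1]<60)&(h[...,2]>165),(250,183,282,215));print(n,'shoulder',e,ray(n,*e[0],.07))
```

```text
pins c [0.56409417 0.14719381] [0.02273239 0.02305756 0.02200086 0.02224259] [ 123.2589054    30.16363551  -58.79093841 -148.0276616 ]
top seal ((263.0, 196.31039428710938), (7.610644340515137, 8.335963249206543), 90.0) [0.56416178 0.14333813 0.113     ]
top flange ((267.0414733886719, 202.32135009765625), (35.138092041015625, 35.450748443603516), 34.63054275512695) [0.5636563  0.14444517 0.01      ]
top shoulder ((263.88287353515625, 199.237060546875), (21.445837020874023, 22.16720962524414), 53.222415924072266) [0.56309227 0.14644084 0.07      ]Traceback (most recent call last):
  File "<stdin>", line 11, in <module>
  File "<stdin>", line 7, in ell
cv2.error: OpenCV(4.12.0) /io/opencv/modules/imgproc/src/shapedescr.cpp:361: error: (-201:Incorrect size of input array) There should be at least 5 points to fit the ellipse in function 'fitEllipseNoDirect'
```

Measured relative to the lid in the same views, the tool target over the neck is about (0.5647,0.1464). I'm moving there and down to just above the neck.

Emit:
jog_arm:
  deltas: [0.01, 0.3, 0, 0, 0, 0, 0.023, 0.6, 0, 0, 0, 0, 0.023, 0.8, 0, 0, 0, 0, 0.023, 0.8, 0, 0, 0, 0]

```text
time: 5.43
tool_pos: [0.5647, 0.1164, 0.1986]
tool_rot: [3.142, -0.001, 1.572]
contact_force: [-0.8, 0.0, -1.3]
opening: 0.0565
```

Emit:
jog_arm:
  deltas: [0, 0.2, -0.1, 0, 0, 0, 0, 0.335, -0.3, 0, 0, 0, 0, 0.335, -0.5, 0, 0, 0, 0, 0.335, -0.6, 0, 0, 0, 0, 0.335, -0.6, 0, 0, 0]

```text
time: 5.85
tool_pos: [0.5635, 0.1462, 0.1362]
tool_rot: [-3.137, 0.001, 1.57]
contact_force: [0.3, 0.2, -1.7]
opening: 0.0564
```

Emit:
jog_arm:
  deltas: [0, 0, 0, 0, 0, 0, 0, 0, 0, 0, 0, 0, 0, 0, 0, 0, 0, 0, 0, 0, 0, 0, 0, 0]

```text
time: 6.18
tool_pos: [0.5654, 0.1472, 0.1399]
tool_rot: [3.139, -0.0, 1.57]
contact_force: [0.0, -0.0, -1.7]
opening: 0.0566
```

Run:
```python
from h import *
st()
a=pic('side','side3.png');b=pic('top','top3.png')
cv2.imwrite('pics/c4.png',np.hstack([cv2.resize(a[100:220,270:390],None,fx=3.3,fy=3.3,interpolation=2),cv2.resize(b[140:260,210:330],None,fx=3.3,fy=3.3,interpolation=2)]))
```

```text
time 6.1833
qpos [ 1.2370e-01  5.3800e-01  1.4942e+00 -1.0000e-04  1.1073e+00  1.2420e-01]
tool_pos [0.5654 0.1472 0.1399]
tool_rot [ 3.1395e+00 -2.0000e-04  1.5702e+00]
contact_force [ 0.0395 -0.0254 -1.727 ]
torque [0.0087 0.042  0.0212]
opening 0.0566
```

View pics/c4.png

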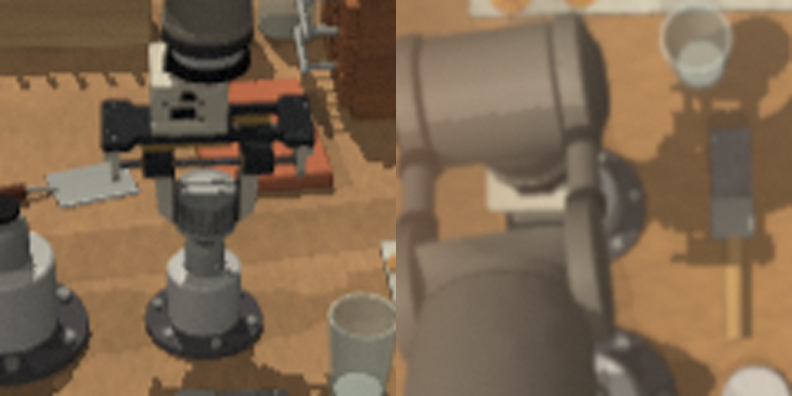

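The crop shows the lid hanging upright directly over the neck: lid centre at column 208, neck at 206. I'm lowering it gently.

Emit:
jog_arm:
  deltas: [0, 0, -0.05, 0, 0, 0, 0, 0, -0.1, 0, 0, 0, 0, 0, -0.15, 0, 0, 0, 0, 0, -0.2, 0, 0, 0, 0, 0, -0.2, 0, 0, 0]

```text
time: 6.7
tool_pos: [0.5639, 0.1475, 0.1171]
tool_rot: [-3.139, 0.0, 1.571]
contact_force: [-0.6, -0.1, -1.4]
opening: 0.0566
```

Emit:
jog_arm:
  deltas: [0, 0, -0.02, 0, 0, 0, 0, 0, -0.04, 0, 0, 0, 0, 0, -0.06, 0, 0, 0, 0, 0, -0.08, 0, 0, 0, 0, 0, -0.08, 0, 0, 0]

```text
time: 7.12
tool_pos: [0.5645, 0.1476, 0.1103]
tool_rot: [-3.141, 0.0, 1.571]
contact_force: [0.2, -1.0, -2.2]
opening: 0.0565
```

The rim is below the neck top with no side load. I'm lowering it on to the pins.

Emit:
jog_arm:
  deltas: [0, 0, -0.02, 0, 0, 0, 0, 0, -0.04, 0, 0, 0, 0, 0, -0.06, 0, 0, 0, 0, 0, -0.07, 0, 0, 0, 0, 0, -0.07, 0, 0, 0]

```text
time: 7.53
tool_pos: [0.5646, 0.1476, 0.1036]
tool_rot: [-3.141, 0.0, 1.571]
contact_force: [-0.1, -0.1, -0.9]
opening: 0.0562
```

Emit:
jog_arm:
  deltas: [0, 0, -0.02, 0, 0, 0, 0, 0, -0.02, 0, 0, 0, 0, 0, -0.02, 0, 0, 0]

```text
time: 7.78
tool_pos: [0.5648, 0.1476, 0.1032]
tool_rot: [3.14, -0.0, 1.571]
contact_force: [-4.5, -0.1, 8.9]
opening: 0.0562
```

Contact with the pins at TCP z=0.103, with about 10 N. Now I'm turning the lid in steps under light pressure and watching for the drop.

Emit:
jog_arm:
  deltas: [0.01, 0, 0, 0, 0, 0.04, 0.01, 0, 0, 0, 0, 0.08, 0.01, 0, 0, 0, 0, 0.12, 0.01, 0, 0, 0, 0, 0.15, 0.01, 0, 0, 0, 0, 0.15]

```text
time: 8.2
tool_pos: [0.5659, 0.148, 0.1032]
tool_rot: [3.14, -0.0, 1.809]
contact_force: [-3.1, 1.2, 8.0]
opening: 0.0568
```

Emit:
jog_arm:
  deltas: [0, 0, 0, 0, 0, 0.04, 0, 0, 0, 0, 0, 0.08, 0, 0, 0, 0, 0, 0.11, 0, 0, 0, 0, 0, 0.11]

```text
time: 8.53
tool_pos: [0.5656, 0.1479, 0.1032]
tool_rot: [3.141, -0.0, 1.982]
contact_force: [-4.2, 0.2, 9.6]
opening: 0.0569
```

Emit:
jog_arm:
  deltas: [0, 0, 0, 0, 0, 0.04, 0, 0, 0, 0, 0, 0.08, 0, 0, 0, 0, 0, 0.11, 0, 0, 0, 0, 0, 0.11]

```text
time: 8.87
tool_pos: [0.5657, 0.148, 0.1032]
tool_rot: [3.141, 0.0, 2.155]
contact_force: [-3.7, 0.8, 8.7]
opening: 0.0566
```

Emit:
jog_arm:
  deltas: [0, 0, 0, 0, 0, 0.04, 0, 0, 0, 0, 0, 0.08, 0, 0, 0, 0, 0, 0.11, 0, 0, 0, 0, 0, 0.11]

```text
time: 9.2
tool_pos: [0.5654, 0.1478, 0.1032]
tool_rot: [3.141, -0.0, 2.328]
contact_force: [-5.0, -1.0, 9.3]
opening: 0.0567
```

Emit:
jog_arm:
  deltas: [0, 0, 0, 0, 0, 0.04, 0, 0, 0, 0, 0, 0.08, 0, 0, 0, 0, 0, 0.11, 0, 0, 0, 0, 0, 0.11]

```text
time: 9.53
tool_pos: [0.5655, 0.1478, 0.1031]
tool_rot: [3.141, 0.0, 2.5]
contact_force: [-5.5, 0.4, 8.3]
opening: 0.0571
```

Emit:
jog_arm:
  deltas: [0, 0, 0, 0, 0, 0.04, 0, 0, 0, 0, 0, 0.08, 0, 0, 0, 0, 0, 0.11, 0, 0, 0, 0, 0, 0.11]

```text
time: 9.87
tool_pos: [0.565, 0.1473, 0.1019]
tool_rot: [-3.14, -0.001, 2.672]
contact_force: [-3.3, -1.9, 1.9]
opening: 0.0564
```

The lid dropped at yaw 2.67: z went to 0.1019 and the load fell. I'm checking by pushing down gently.

Emit:
jog_arm:
  deltas: [0, 0, -0.015, 0, 0, 0, 0, 0, -0.03, 0, 0, 0, 0, 0, -0.045, 0, 0, 0, 0, 0, -0.045, 0, 0, 0]

```text
time: 10.2
tool_pos: [0.5643, 0.147, 0.0974]
tool_rot: [-3.139, -0.002, 2.669]
contact_force: [-6.0, -3.5, 2.1]
opening: 0.0564
```

```bash
python3 -c "
from h import *
st()"
```

```text
time 10.2
qpos [ 1.2390e-01  5.8840e-01  1.5373e+00 -9.0000e-04  1.0189e+00 -9.7420e-01]
tool_pos [0.5643 0.147  0.0974]
tool_rot [-3.1393e+00 -2.1000e-03  2.6694e+00]
contact_force [-5.995  -3.5049  2.122 ]
torque [-0.5425  1.0426  0.3038]
opening 0.0564
```

It is 6 mm below the pin tops. The moment of +0.3 N m asks for slightly more + turn, and the side force for a small shift to -x,-y. I'll ease both and keep going down.

Emit:
jog_arm:
  deltas: [-0.005, -0.003, 0, 0, 0, 0.02, -0.008, -0.005, 0, 0, 0, 0.03, -0.008, -0.005, 0, 0, 0, 0.03]

```text
time: 10.45
tool_pos: [0.5647, 0.147, 0.0969]
tool_rot: [-3.141, -0.001, 2.717]
contact_force: [-1.5, -0.8, -1.2]
opening: 0.0565
```

```bash
python3 -c "
from h import *
st()"
```

```text
time 10.45
qpos [ 1.2330e-01  5.8840e-01  1.5390e+00  2.0000e-04  1.0148e+00 -1.0228e+00]
tool_pos [0.5647 0.147  0.0969]
tool_rot [-3.1414e+00 -6.0000e-04  2.7168e+00]
contact_force [-1.4832 -0.7851 -1.1691]
torque [-0.0158  0.3797  0.0798]
opening 0.0565
```

Loads cleared. I'm pushing down against the seal; TCP z at home should be about 0.0887.

Emit:
jog_arm:
  deltas: [0, 0, -0.02, 0, 0, 0, 0, 0, -0.04, 0, 0, 0, 0, 0, -0.06, 0, 0, 0, 0, 0, -0.08, 0, 0, 0, 0, 0, -0.08, 0, 0, 0]
  newtons: 55

```text
time: 10.87
tool_pos: [0.565, 0.147, 0.0896]
tool_rot: [3.141, 0.001, 2.717]
contact_force: [-4.6, -1.2, 5.8]
opening: 0.0565
```

Emit:
jog_arm:
  deltas: [0, 0, -0.015, 0, 0, 0, 0, 0, -0.03, 0, 0, 0, 0, 0, -0.04, 0, 0, 0, 0, 0, -0.04, 0, 0, 0, 0, 0, -0.04, 0, 0, 0]

```text
time: 11.28
tool_pos: [0.5651, 0.147, 0.089]
tool_rot: [3.141, 0.002, 2.717]
contact_force: [-13.3, -3.6, 28.1]
opening: 0.0566
```

```bash
python3 -c "
from h import *
st()"
```

```text
time 11.2833
qpos [ 1.2350e-01  5.9760e-01  1.5478e+00 -5.0000e-04  9.9400e-01 -1.0227e+00]
tool_pos [0.5651 0.147  0.089 ]
tool_rot [3.1408e+00 2.1000e-03 2.7172e+00]
contact_force [-13.3253  -3.5869  28.1271]
torque [-0.6921  2.1208  0.0105]
opening 0.0566
```

Emit:
jog_arm:
  deltas: [-0.01, -0.003, 0, 0, 0, 0, -0.018, -0.005, 0, 0, 0, 0, -0.018, -0.005, -0.005, 0, 0, 0, -0.018, -0.005, -0.005, 0, 0, 0, -0.018, -0.005, -0.005, 0, 0, 0]

```text
time: 11.7
tool_pos: [0.565, 0.1469, 0.089]
tool_rot: [3.138, 0.006, 2.717]
contact_force: [-7.3, -0.5, 26.9]
opening: 0.0563
```

Run:
```python
from h import *
st()
a=pic('side','side4.png');st()
cv2.imwrite('pics/c5.png',cv2.resize(a[130:220,290:380],None,fx=6.5,fy=6.5,interpolation=2))
c=[.564,.1455]
for z in(.07,.114):print(proj('side',[*c,z]))
```

```text
time 11.7
qpos [ 1.2320e-01  5.9550e-01  1.5519e+00 -1.0000e-04  9.8770e-01 -1.0231e+00]
tool_pos [0.565  0.1469 0.089 ]
tool_rot [3.1383 0.0056 2.7172]
contact_force [-7.3111 -0.5278 26.9014]
torque [-0.577   1.5052  0.0726]
opening 0.0563
time 11.75
qpos [ 1.2320e-01  5.9550e-01  1.5519e+00 -1.0000e-04  9.8770e-01 -1.0231e+00]
tool_pos [0.565  0.1469 0.089 ]
tool_rot [3.1383 0.0057 2.7172]
contact_force [-7.699  -0.3179 26.7333]
torque [-0.6176  1.5521  0.0164]
opening 0.0565
(np.float64(330.79167029626194), np.float64(180.5205807629155))
(np.float64(330.9192316531912), np.float64(169.36733090370075))
```

View pics/c5.png

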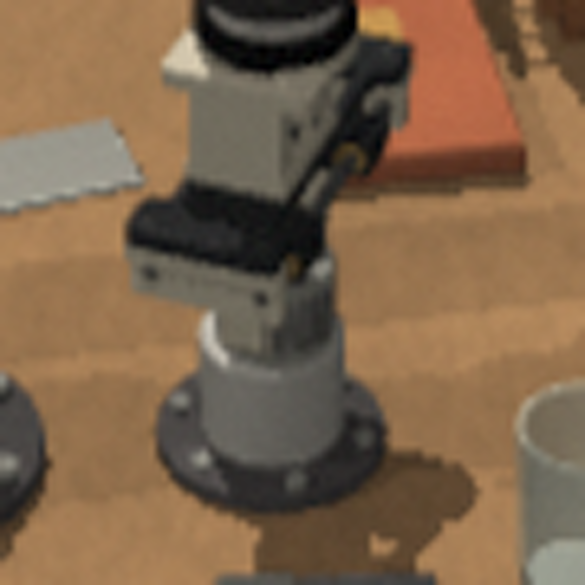

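The crop shows the lid's rim down on the shoulder with no visible gap, and z has hit a hard stop at 27 N (spring 10 N). The tool leans about 0.007 rad about y, so I'll level it with a small turn that also relieves the moment.

Emit:
jog_arm:
  deltas: [0, 0, 0, 0, 0.004, 0, 0, 0, 0, 0, 0.007, 0, 0, 0, 0, 0, 0.007, 0, 0, 0, 0, 0, 0.007, 0]

```text
time: 12.08
tool_pos: [0.565, 0.147, 0.089]
tool_rot: [-3.141, -0.004, 2.717]
contact_force: [-9.0, -1.5, 27.2]
opening: 0.0564
```

```bash
python3 -c "
from h import *
st()"
```

```text
time 12.0833
qpos [ 0.1224  0.6004  1.5421  0.0018  1.0034 -1.0248]
tool_pos [0.565 0.147 0.089]
tool_rot [-3.1407 -0.0045  2.7171]
contact_force [-8.988  -1.5152 27.2266]
torque [-0.2122  1.1274  0.0592]
opening 0.0564
```

Emit:
jog_arm:
  deltas: [0, 0, 0, 0, -0.003, 0, 0, 0, 0, 0, -0.003, 0, 0, 0, 0, 0, -0.003, 0, 0, 0, 0, 0, -0.003, 0, 0, 0, 0, 0, -0.003, 0]

```text
time: 12.5
tool_pos: [0.565, 0.147, 0.089]
tool_rot: [3.141, -0.0, 2.717]
contact_force: [-7.7, -0.8, 26.3]
opening: 0.0565
```

```bash
python3 -c "
from h import *
st(); print(robot.hand_in())"
```

```text
time 12.5
qpos [ 1.2280e-01  5.9830e-01  1.5464e+00  9.0000e-04  9.9650e-01 -1.0241e+00]
tool_pos [0.565 0.147 0.089]
tool_rot [ 3.1407 -0.      2.7172]
contact_force [-7.6667 -0.7707 26.2855]
torque [-0.3967  1.2674  0.0984]
opening 0.0565
the job is handed in; nothing more can be done
None
```

The lid is on the small pot, keyed over its pins and pushed down on to the shoulder. I handed the job in at 12.5 s with the gripper still holding it down; no verdict was reported.

I gripped the plain grey knurled lid, lowered it over the neck, and felt it rest on the pins at TCP z 0.103. It dropped after about 63° of turning, and I then pushed it down against the seal.

**Last checks:**
- **Seating:** the TCP stopped hard at z 0.0890, 14.2 mm below the pin contact, against 14.5 mm nominal. The 0.3 mm difference is about the size of the reading noise.
- **Push and grip:** the downward push is about 26 N, above the 10 N the spring needs, with the grip set to 55 N. The tool is level.
- **Picture:** the side view showed the rim on the shoulder with no visible gap.
- **Left over:** a side force of about 8 N remained at hand-in. I did not measure the other things on the bench again at the end; nothing I saw suggested that any had been touched.

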